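# Interleave heel-leather slabs in the drawbar jig and hold the drawbar at its mark

## Task

Lay the thin separator board squarely on the leather slab already lying in the jig, let go, then stack the other leather slab squarely on the board and let go. Then pull the jig's spring-return drawbar out by its wooden crossbar until the crossbar lines up with the two mark posts, so that its pusher squares up the stack, and keep it there: finish with the gripper still holding it at the mark. Leave the tin, the brush and the hammer where they are.

Things in the scene. Friction and masses are not known exactly. Their poses are not given: they have to be found in the camera images.
- jig: Stacking jig fixed to the bench; origin at bench level, pull direction = its -x. Lengths mm. Plywood base x -190..115, y -70..70, 8 thick. Bed: two rails over y -22..22, x -55..95, top z 30; slabs overhang it by about 8 each side (fingers fit beside). Fence: plate 44 wide, z 8..54, face x -50. Behind the stack the drawbar's pusher plate: 44 wide, z 14..62, face x 96 at rest, 56 at the mark.
- mark (a point): Point midway between the two steel mark posts (12 mm diameter, top at z = 55, at jig x = -158, y = +55 and -55), at z = 52. The handle point is here when the drawbar is at its mark.
- handle (a point): Centre of the drawbar's dark wooden crossbar: 12 mm thick along jig x, 84 long along jig y, 16 high (z 44..60). At rest at jig x -118, y 0, z 52 mm. A 12 mm square stem under its middle goes down to the rod (rod top z 23). 39 mm free to the bushing before the fence, open on the other side: can be pinched from above, fingers closing along jig x.
- slide (a joint): How far the drawbar is pulled out, in m: 0 at rest, 0.040 at the mark, 0.060 end stop (with the stack in place it meets the fence at about 0.046). A spring pulls it back at all times: about 6 N at rest, 11 N at the mark; it springs home when let go.
- lower: Brown leather-board slab 100 (x) x 60 (y) x 12 mm, loose on the jig's bed, long side roughly along jig x. Origin: centre of its underside (top face 12 mm above). About 80 g.
- separator: Pale stiff separator board 100 (x) x 66 (y) x 5 mm, rigid, 6 mm wider than the slabs, lying on one of the two stands. Origin: centre of its underside. About 40 g. When lowering a layer, fingertips that reach below it strike the layer beneath: hold it by the tips.
- upper: Brown leather-board slab 100 (x) x 60 (y) x 12 mm like the lower one, lying on the other stand. Origin: centre of its underside. About 80 g.
- stand_a: Fixed wooden block 80 (x) x 36 (y) x 24 mm high, origin at the centre of its underside; what lies on it overhangs all round by 10 mm or more, so fingers can go beside it. Either stand may stand at either place.
- stand_b: Same as stand_a. The separator lies on stand_a, the upper slab on stand_b.
- tin: Bystander: loose round polish tin, 76 mm diameter, 30 mm high, origin at the centre of its underside.
- brush: Bystander: loose shoe brush 170 x 50 x 38 mm, origin at the centre of its underside, long along its x.
- hammer: Bystander: loose hammer 240 mm long, lying along its x.
There are look-alikes about, which are no part of the job. Leave any pink look-alike of the upper alone.

How it is judged:
By the outcome, as a careful person would: the job done as asked, in the order asked, and still so for the second after the job is handed in, while the arm keeps its last pose, push and grip.
It also fails if it takes over 72 s, if anything falls off the work surface, if the arm or the gripper's body presses on something with over 40 N, if the wrist force passes 120 N, or if a joint passes its speed limit or range.

## Robot

A 7-joint arm with a two-finger parallel gripper is mounted at the origin on the work surface. World frame = base frame: x ahead of the robot, y to its left, z up, the work surface at z = 0. Lengths are in mm, angles in rad, forces in N, time in s.
With the tool pointing down it reaches from about 400 to 875 mm from the base axis. Payload 4.4 kg.
Tool frame: the origin (TCP) lies midway between the tips of the shut fingers; the grasp point (between the pads) lies 19 mm behind it; z points along the fingers, y is the line along which they close (so a half turn about z gives the same grasp; the last joint's range is limited). The gripper opens to 85 mm and grips with 20 to 120 N. Pads are 22 mm wide; open, the fingers measure 114 mm over their backs; the gripper's body (76 mm by 85 mm) begins 54 mm behind the grasp point. The pads swing forward as they close: fully open they stand 13 mm farther back than shut.
Start: joints at [1.172, 0.628, 0.038, 1.517, -0.027, 0.996, -0.02], TCP at [212.377, -614.34, 231.313] pointing down, gripper open.
Joint ranges: [-3.06, 3.06], [-0.37, 2.12], [-1.25, 1.32], [0.18, 2.47], [-1.1, 4.24], [0.23, 1.98], [-2.94, 2.94]. Speed limits (rad/s): [2.57, 2.57, 3.14, 3.14, 3.14, 3.14, 3.14].

## Interface

Orientations are given as [roll, pitch, yaw] about the fixed x, y, z axes, in that order (R = Rz(yaw) Ry(pitch) Rx(roll)).
In Python, from cell import ctrl gives the robot as it stands.
- The arm moves only by the shell command python3 -m crank 'ROWS' [OPENING]. ROWS is JSON, a list that holds one entry, the list of rows, each a list of 4 numbers: the shift along the tool's x, y, z normalised to -1 to 1, where 1 is 2.5 cm, then the turn about the tool's z normalised to -1 to 1, where 1 is 0.08 rad. In form: [[[dx, dy, dz, turn], ...]]. A call has 1 to 12 rows; each row shifts and turns the commanded pose from where the row before left it, along the tool's axes as they then stand; what a row does not reach is not made up. A row lasts 1/12 s, in which the tool goes at most 41.7 mm and 7.16 degrees, less where a joint would pass 70% of its speed; a pose out of reach is approached as far as the arm can. A call with a number of a shift or a turn outside -1 to 1 is refused whole. A call with a gripper value outside its range is refused whole. OPENING is the closure, from -1 (fully open) to 1 (shut), set as the call begins (- or left out, the last holds). The fingers move at their own pace and stop on an object; the grip force is fixed at half the most. Time passes only in rows, so rows that do not move let the fingers close. It gives the time, the measured TCP pose, the force, the opening and the grip force at its end, in the units of the state.
- ctrl.read_state(): the state, without advancing time (a new reading comes with each control period).
- ctrl.get_image(name): name is "scene" or "side" or "wrist"; returns a dict with "img" (400x640x3 uint8, red, green, blue), "intrinsics" (3x3 intrinsics, pixels), "extrinsics" (4x4, takes a point from camera to world coordinates). Camera axes: x right, y up, looking along -z (the intrinsics and any distortion apply to the point x, -y, -z); pixel columns grow to the right and rows downward; lengths in mm; the calibration is good to about 2 mm. The wrist camera is an equidistant fisheye: a pixel r from the principal point sees the ray r / f radians off the axis. A picture is of the moment at which its call begins. There is no depth.
- ctrl.finish_job(): hands the job in; it is judged then, once.
Trained networks look in the newest picture that a camera, given by its name, has taken for a name from the list of things; names that differ only in an ending like _2 or _b are one class to them, and where a whole thing is asked for, a point or a joint stands for the part that bears it (a point fixed in the world has none). Each returns a list of dicts, best first, with "confidence" (0 to 1); they miss things now and then, are a little off and sometimes report something else, mostly with a low value. They report only what shows in the picture. A call takes as long as a camera call. They do not tell look-alikes from the thing itself.
- ctrl.find_in(camera, target): "position" ([row, column] in pixels, amid what is visible of it).
- ctrl.trace(camera, target): "mask" (400x640 bool, what is visible of it) and "position" ([row, column] in pixels, amid what is visible of it).
- ctrl.place_of(camera, target): "position" ([row, column] in pixels: a listed point, or the origin of a listed thing).
The state is a dict: "clock": time; "qpos": joint angles; "qd": joint speeds; "tau": joint torques, N m; "eef_pos": TCP position; "tool_rot": TCP orientation; "force": force on the tool from outside, world axes, zero at the start; "torque": the same for the moment, N m; "width": finger opening in mm; "gripper_force": force on a finger pad.
Only numpy, scipy, OpenCV 4.12 (cv2) and the standard library are available. Lean on these libraries where they do the work, as an engineer would, in place of code of your own. Each camera call takes 0.05 s, during which the arm holds its last target. There are 200 camera calls.

## Working session

There is one attempt and no reset: what is moved stays moved. The work goes in short steps, Python scripts to look and compute and a shell command to move; the robot and the scene stay as the last step left them, time stands still between calls to the robot, and variables do not carry over. Pictures are saved under pics/ and viewed, at most 12 in all, crops included, and the job is handed in when it is done.

```bash
mkdir -p pics; ls
python3 - <<'E'
from cell import ctrl
import cv2
s=ctrl.read_state();print({k:s[k] for k in('clock','eef_pos','tool_rot','width','force')})
for c in('scene','side'):
    d=ctrl.get_image(c);cv2.imwrite(f'pics/{c}0.png',d['img'][...,::-1]);print(c,d['intrinsics'],d['extrinsics'])
    for t in('jig','handle','mark','lower','separator','upper','stand_a','tin','brush','hammer'):
        print(t,[(f.__name__,[([round(x) for x in r['position']],round(r['confidence'],2)) for r in f(c,t)]) for f in(ctrl.place_of,)])
E
```

```text
pics
{'clock': 0.0, 'eef_pos': array([ 212.16844585, -613.7092721 ,  230.41041613]), 'tool_rot': array([-3.13968063e+00,  3.06486383e-05,  3.32840782e-01]), 'width': 85.26912432270485, 'force': array([-0.16221064,  0.47207303, -0.02424454])}
scene [[378.59286669   0.         318.60430908]
 [  0.         378.59286669 193.67958169]
 [  0.           0.           1.        ]] [[ 7.25978266e-01 -5.36180386e-01  4.30657812e-01  9.55026865e+02]
 [ 6.87709560e-01  5.69039878e-01 -4.50831652e-01 -5.92019850e+02]
 [-3.33437992e-03  6.23461475e-01  7.81846961e-01  8.86681254e+02]
 [ 0.00000000e+00  0.00000000e+00  0.00000000e+00  1.00000000e+00]]
jig [('call', [([192, 344], 0.81)])]
handle [('call', [([210, 324], 0.64), ([181, 350], 0.26)])]
mark [('call', [([218, 318], 0.95)])]
lower [('call', [([180, 350], 0.57)])]
separator [('call', [([122, 385], 0.73)])]
upper [('call', [([151, 433], 0.72), ([95, 336], 0.71)])]
stand_a [('call', [([132, 384], 0.54), ([156, 433], 0.4)])]
tin [('call', [([222, 443], 0.75)])]
brush [('call', [([264, 397], 0.96)])]
hammer [('call', [([287, 217], 0.79)])]
side 
[... 170 characters left out ...]
85e-02  4.26301459e+02]
 [-1.14753288e-01  6.17058951e-01 -7.78504935e-01 -1.01771381e+03]
 [-1.88190496e-02  7.82190933e-01  6.22754516e-01  7.94032535e+02]
 [ 0.00000000e+00  0.00000000e+00  0.00000000e+00  1.00000000e+00]]
jig [('call', [([195, 317], 0.85)])]
handle [('call', [([206, 330], 0.87)])]
mark [('call', [([213, 338], 0.96)])]
lower [('call', [([179, 316], 0.59)])]
separator [('call', [])]
upper [('call', [([145, 210], 0.73), ([206, 416], 0.73), ([132, 342], 0.72), ([205, 330], 0.33), ([139, 284], 0.29)])]
stand_a [('call', [([149, 284], 0.66), ([139, 341], 0.54)])]
tin [('call', [([166, 402], 0.67)])]
brush [('call', [([206, 415], 0.73)])]
hammer [('call', [([330, 326], 0.68)])]
```

View pics/scene0.png

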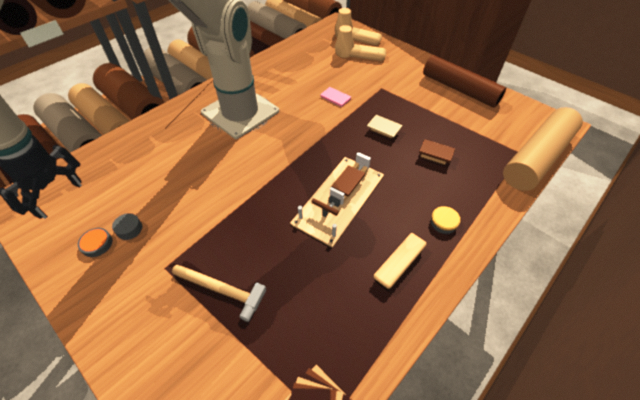

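View pics/side0.png

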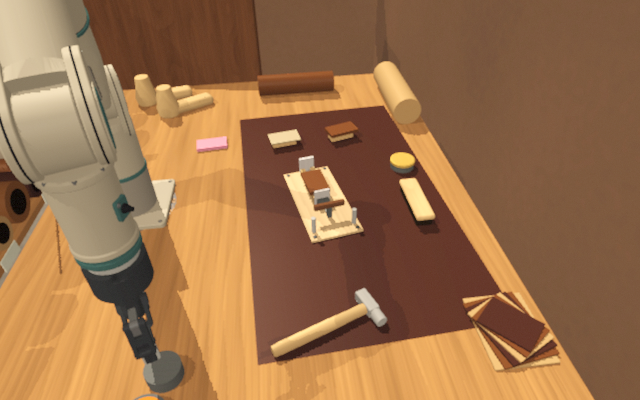

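Scene: the pale separator is at about (127,384) (row, col). The brown upper is at (151,436), the lower in the jig at (182,350). Look-alikes: the pink slab at (97,336), the brown/pale sheet pile at (385,318), and the brush. I choose (127,384) for the separator and (151,436) for the upper.

```bash
cat > h.py <<'E'
import numpy as np,cv2
from cell import ctrl
def proj_plane(d,rc,z,fish=False):
    """pixels [row,col] -> world xy on plane z"""
    rc=np.atleast_2d(rc).astype(float);K=d['intrinsics'];E=d['extrinsics']
    u=(rc[:,1]-K[0,2])/K[0,0];v=(rc[:,0]-K[1,2])/K[1,1]
    if fish:
        r=np.hypot(u,v)+1e-12;ray=np.c_[u/r*np.sin(r),-v/r*np.sin(r),-np.cos(r)]
    else: ray=np.c_[u,-v,-np.ones_like(u)]
    w=ray@E[:3,:3].T;o=E[:3,3]
    return o[:2]+w[:,:2]*((z-o[2])/w[:,2])[:,None]
def rect(d,mask,z,fish=False):
    rc=np.argwhere(mask);p=proj_plane(d,rc,z,fish)
    (c,s,a)=cv2.minAreaRect(p.astype(np.float32));
    if s[0]<s[1]: s=s[::-1];a+=90
    return np.round(c,1),np.round(s,1),round((a+90)%180-90,1)
E
python3 - <<'E'
from h import *
Z=dict(jig=0,handle=52,mark=52,lower=30,separator=24,upper=24,tin=0,brush=0,hammer=0)
for c in('scene','side'):
    d=ctrl.get_image(c)
    for t,z in Z.items():
        print(c,t,[(proj_plane(d,r['position'],z).round()[0].tolist(),round(r['confidence'],2)) for r in ctrl.place_of(c,t)],
          [rect(d,r['mask'],z+{'separator':5,'lower':12,'upper':12}[t]) for r in ctrl.trace(c,t)[:2]] if t in('separator','lower','upper') else '')
im=cv2.imread('pics/scene0.png')[80:250,270:470];cv2.imwrite('pics/crop.png',cv2.resize(im,None,fx=3.5,fy=3.5,interpolation=cv2.INTER_CUBIC))
E
```

```text
scene jig [([527.0, -22.0], 0.63)] 
scene handle [([546.0, -135.0], 0.8)] 
scene mark [([557.0, -174.0], 0.75)] 
scene lower [([514.0, 5.0], 0.56)] [(array([516.5,  -7.6]), array([108. ,  63.4]), -80.0)]
scene separator [([438.0, 279.0], 0.92), ([797.0, 76.0], 0.24)] [(array([439.6, 269.1]), array([100.9,  68.7]), 10.2)]
scene upper [([633.0, 284.0], 0.84), ([223.0, 261.0], 0.53)] [(array([636.1, 282.8]), array([102. ,  76.2]), 18.3), (array([220.2, 265.8]), array([101.2,  68.4]), 7.1)]
scene tin [([797.0, 97.0], 0.71)] 
scene brush [([777.0, -118.0], 0.61)] 
scene hammer [([492.0, -471.0], 0.88)] 
side jig [([519.0, -12.0], 0.79), ([538.0, 39.0], 0.67)] 
side handle [([557.0, -167.0], 0.64), ([543.0, -136.0], 0.62)] 
side mark [([554.0, -164.0], 0.95), ([631.0, 232.0], 0.15)] 
side lower [([524.0, -3.0], 0.82), ([524.0, -52.0], 0.33)] [(array([514. , -13.8]), array([107.2,  61.9]), -79.7)]
side separator [([563.0, -130.0], 0.72), ([437.0, 254.0], 0.52)] [(array([440.3, 262.5]), array([97. , 70.6]), 10.1)]
side upper [([203.0, 266.0], 0.9), ([647.0, 288.0], 0.89)] [(array([634. , 271.2]), array([104.6,  81.6]), 16.7), (array([205. , 241.3]), array([96.7, 75.5]), 4.1)]
side tin [([795.0, 78.0], 0.6)] 
side brush [([780.0, -116.0], 0.78)] 
side hammer [([487.0, -469.0], 0.78), ([637.0, 284.0], 0.61)]
```

View pics/crop.png

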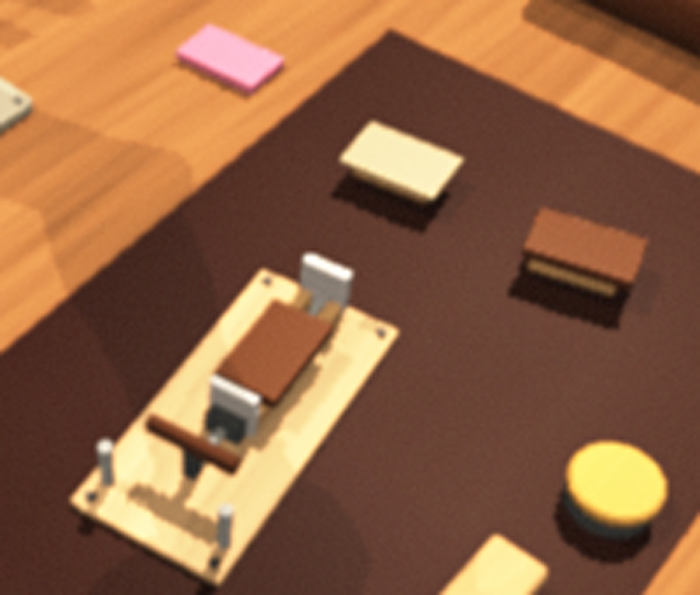

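The crop confirms it: the separator is pale, on the stand at left-back. The upper is brown, on the stand at right-back, and the pink slab is off the mat. Next I move above the jig and measure with the wrist camera.

```bash
R='[0.8,-0.76,-0.12,0]'; python3 -m crank '[[[0.8,-0.76,-0.12,0],[0.8,-0.76,-0.12,0],[0.8,-0.76,-0.12,0],[0.8,-0.76,-0.12,0],[0.8,-0.76,-0.12,0],[0.8,-0.76,-0.12,0],[0.8,-0.76,-0.12,0],[0.8,-0.76,-0.12,0],[0.8,-0.76,-0.12,0],[0.8,-0.76,-0.12,0],[0.8,-0.76,-0.12,0],[0.8,-0.76,-0.12,0]]]' -1
python3 -m crank '[[[0.8,-0.76,-0.12,0],[0.8,-0.76,-0.12,0],[0.8,-0.76,-0.12,0],[0.8,-0.76,-0.12,0],[0.8,-0.76,-0.12,0],[0.8,-0.76,-0.12,0],[0.8,-0.76,-0.12,0],[0.8,-0.76,-0.12,0],[0.8,-0.76,-0.12,0],[0.8,-0.76,-0.12,0],[0.8,-0.76,-0.12,0],[0,0,0,0]]]'
python3 - <<'E'
from h import *
s=ctrl.read_state();print(s['qpos'].round(2),s['eef_pos'],s['tool_rot'])
d=ctrl.get_image('wrist');cv2.imwrite('pics/w1.png',d['img'][...,::-1]);print(d['intrinsics'],d['extrinsics'].round(3))
for t,z in dict(jig=0,handle=52,mark=52,lower=30,separator=24,upper=24).items():
    print(t,[(proj_plane(d,r['position'],z,True).round(1)[0].tolist(),[round(x) for x in r['position']],round(r['confidence'],2)) for r in ctrl.place_of('wrist',t)],
     [rect(d,r['mask'],z+{'separator':5,'lower':12,'upper':12}[t],True) for r in ctrl.trace('wrist',t)[:2]] if t in('separator','lower','upper') else '')
E
```

```text
clock: 3.4
eef_pos: [365.2, -319.3, 267.7]
tool_rot: [3.141, -0.0, 0.333]
force: [-0.0, -0.8, 0.2]
width: 85.6
gripper_force: 0.0
clock: 4.4
eef_pos: [507.3, -44.6, 301.1]
tool_rot: [-3.139, -0.005, 0.341]
force: [0.4, 0.4, 0.3]
width: 85.5
gripper_force: 0.0
[ 0.11  0.35 -0.1   1.81  0.03  0.98 -1.23] [507.27897419 -44.63850333 301.13276117] [-3.13931044 -0.00488435  0.3409212 ]
[[309.70691629   0.         320.82906789]
 [  0.         309.70691629 202.23821997]
 [  0.           0.           1.        ]] [[ 3.36000e-01  9.08000e-01  2.51000e-01  5.71767e+02]
 [-9.42000e-01  3.24000e-01  8.70000e-02 -2.21200e+01]
 [-2.00000e-03 -2.66000e-01  9.64000e-01  4.43849e+02]
 [ 0.00000e+00  0.00000e+00  0.00000e+00  1.00000e+00]]
jig [] 
handle [([539.6, -133.4], [172, 394], 0.92)] 
mark [([550.0, -171.3], [175, 422], 0.82)] 
lower [([515.0, -7.6], [155, 297], 0.74)] [(array([517. ,  -5.5]), array([101.4,  61.8]), -80.1)]
separator [([433.6, 271.5], [151, 118], 0.75)] [(array([442.1, 270.3]), array([100.4,  70.4]), 8.4)]
upper [([634.1, 283.3], [26, 145], 0.95), ([222.1, 281.3], [261, 103], 0.76)] [(array([222.6, 275.9]), array([99.4, 62.2]), 5.5), (array([633.3, 281.5]), array([94.5, 65.6]), 17.1)]
```

View pics/w1.png

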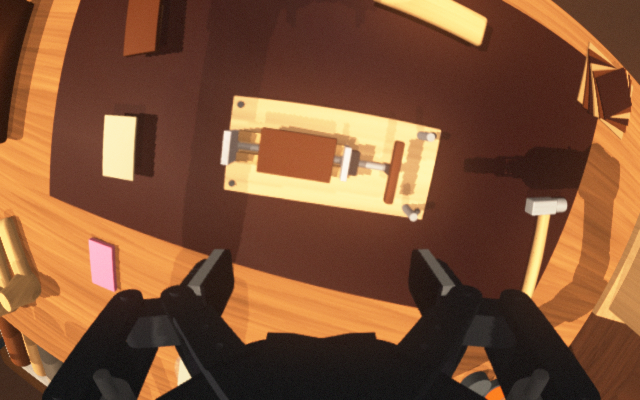

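The wrist view shows everything clearly: separator (147,120), upper (25,143), lower (155,297), crossbar (172,394), posts (135,428) and (213,411), pink (265,103). Next I refine the jig yaw from its base corners.

Run:
```python
from h import *
d=ctrl.get_image('wrist')
for t,z in (('jig',8),('handle',60)):
  for r in ctrl.trace('wrist',t)[:1]: print(t,rect(d,r['mask'],z,True),r['confidence'])
g=cv2.cvtColor(d['img'],cv2.COLOR_RGB2GRAY)
pts=np.array([[235,96],[440,130],[422,219],[224,190]],np.float32)[:,None]
p=cv2.cornerSubPix(g,pts.copy(),(5,5),(-1,-1),(3,50,.01))[:,0]
w=proj_plane(d,p[:,::-1],8,True);print(p.round(1).tolist(),w.round(1).tolist(),w.mean(0))
for i in range(4): v=w[(i+1)%4]-w[i];print(np.hypot(*v).round(1),np.degrees(np.arctan2(v[1],v[0])).round(2))
# slab top corners
for t,z in(('lower',42),('separator',29),('upper',36)):
  for r in ctrl.trace('wrist',t)[:2]:
    (c,s,a)=rect(d,r['mask'],z,True);print(t,c,s,a)
```

```text
jig (array([524.6, -49.5]), array([314.9, 143.6]), -80.0) 0.93
handle (array([519.9, -24.5]), array([229.3,  83.8]), -79.0) 0.78
[[235.5, 92.19999694824219], [440.0, 130.0], [422.0, 219.0], [224.0, 190.0]] [[567.3, 97.5], [614.7, -198.1], [479.5, -225.1], [424.8, 73.4]] [521.5699178  -63.07371455]
299.4 -80.9
137.8 -168.72
303.5 100.4
144.5 9.6
lower [516.4  -4.8] [100.5  61. ] -80.1
separator [442.4 270. ] [98.6 70.3] 10.3
upper [222.7 274.2] [100.4  64. ] 5.1
upper [631.8 280.7] [93.2 67.6] 16.4
```

```bash
python3 -m crank '[[[0.12,-0.91,0.2,0],[0.12,-0.91,0.2,0],[0.12,-0.91,0.2,0],[0.12,-0.91,0.2,0],[0.12,-0.91,0.2,0],[0.12,-0.91,0.2,0],[0.12,-0.91,0.2,0],[0.12,-0.91,0.2,0],[0.12,-0.91,0.2,0],[0.12,-0.91,0.2,0],[0.12,-0.91,0.2,0],[0.12,-0.91,0.2,0]]]' | head -3
python3 -m crank '[[[0.12,-0.91,0.2,0],[0.12,-0.91,0.2,0],[0,0,0,-1],[0,0,0,-1],[0,0,0,0],[0,0,0,0]]]'
cat >> h.py <<'E'
def meas(t,z,save=None,n=2):
    d=ctrl.get_image('wrist')
    if save: cv2.imwrite(save,d['img'][...,::-1])
    for r in ctrl.trace('wrist',t)[:n]: print(t,rect(d,r['mask'],z,True),round(r['confidence'],2),np.round(r['position']))
def go(xyz,yaw):
    s=ctrl.read_state();p=s['eef_pos'];y=s['tool_rot'][2];dl=np.array(xyz)-p
    c,n=np.cos(y),np.sin(y)
    print('at',p.round(1),s['tool_rot'].round(3),'now-axes units',np.round([(dl[0]*c+dl[1]*n)/25,(dl[0]*n-dl[1]*c)/25,-dl[2]/25],2))
    c,n=np.cos(yaw),np.sin(yaw)
    print('turn units',round(((yaw-y+np.pi)%(2*np.pi)-np.pi)/.08,2),'post-turn units',np.round([(dl[0]*c+dl[1]*n)/25,(dl[0]*n-dl[1]*c)/25,-dl[2]/25],2),'q7',s['qpos'][6].round(2))
E
python3 - <<'E'
from h import *
meas('separator',29);meas('separator',29);meas('stand_a',24);meas('upper',36)
go((441,270,110),.175)
E
```

```text
clock: 6.2
eef_pos: [449.0, 219.9, 240.1]
tool_rot: [-3.142, -0.0, 0.333]
clock: 6.7
eef_pos: [440.1, 263.6, 230.3]
tool_rot: [-3.142, 0.0, 0.49]
force: [-0.4, 0.2, 0.3]
width: 85.8
gripper_force: 0.0
separator (array([442.1, 271.7]), array([99.5, 66. ]), 10.2) 0.8 [178. 318.]
separator (array([442. , 271.3]), array([102. ,  66.9]), 10.7) 0.63 [174. 316.]
upper (array([232.9, 283.1]), array([81.5, 28.3]), 3.7) 0.7 [307. 234.]
upper (array([627.6, 284.3]), array([84.3, 62.1]), 17.7) 0.57 [ 30. 386.]
at [440.1 263.6 230.4] [ 3.142 -0.     0.492] now-axes units [ 0.15 -0.21  4.82]
turn units -3.96 post-turn units [ 0.08 -0.25  4.82] q7 -1.8
```

```bash
sed -i "s/round(((yaw-y+np.pi)/round(-((yaw-y+np.pi)/" h.py
python3 -m crank '[[[0.35,0.82,0,0],[0.35,0.82,0,0],[0.35,0.82,0,0],[0.35,0.82,0,0],[0.35,0.82,0,0],[0.35,0.82,0,0],[0,0,0,0]]]' -0.55
python3 -m crank '[[[0,0,0.9,0],[0,0,0.9,0],[0,0,0.9,0],[0,0,0.9,0],[0,0,0.9,0],[0,0,0.9,0],[0,0,0.9,0],[0,0,0.9,0],[0,0,0.9,0],[0,0,0,0],[0,0,0,0]]]'
```

```text
clock: 7.68
eef_pos: [548.4, 175.6, 230.2]
tool_rot: [3.138, -0.002, 0.486]
force: [0.5, -1.1, -0.0]
width: 66.0
gripper_force: 0.0
clock: 8.6
eef_pos: [543.4, 180.2, 27.1]
tool_rot: [-3.141, 0.003, 0.493]
force: [0.1, 0.1, 1.3]
width: 66.6
gripper_force: 0.0
```

```bash
python3 -m crank '[[[0,0,0.5,0],[0,0,0.5,0],[0,0,0,0]]]' | egrep 'eef|force:' 
python3 -m crank '[[[0,0,0.06,0],[0,0,0.06,0],[0,0,0,0]]]'| egrep 'eef|force:'
python3 -m crank '[[[0,0,0.06,0],[0,0,0,0]]]'| egrep 'eef|force:'
python3 -m crank '[[[0,0,0.06,0],[0,0,0,0]]]'| egrep 'eef|force:'
```

```text
eef_pos: [543.6, 179.9, 1.4]
force: [-0.1, 0.6, 0.0]
gripper_force: 0.0
eef_pos: [544.7, 180.2, 0.0]
force: [-0.3, -0.1, -0.2]
gripper_force: 0.0
eef_pos: [544.6, 180.2, -1.5]
force: [0.3, 0.3, 0.0]
gripper_force: 0.0
eef_pos: [544.5, 180.1, -3.2]
force: [-0.3, 0.3, 0.4]
gripper_force: 0.0
```

```bash
python3 -m crank '[[[0,0,0.06,0],[0,0,0,0]]]'| egrep 'eef|force:' 
python3 -m crank '[[[0,0,0.06,0],[0,0,0,0]]]'| egrep 'eef|force:'
python3 -m crank '[[[0,0,0.06,0],[0,0,0,0]]]'| egrep 'eef|force:'
```

```text
eef_pos: [544.4, 180.2, -4.9]
force: [0.3, 0.0, 0.6]
gripper_force: 0.0
eef_pos: [544.4, 180.1, -6.4]
force: [-0.6, -0.2, -0.2]
gripper_force: 0.0
eef_pos: [544.4, 180.2, -6.6]
force: [-3.2, -0.7, 10.9]
gripper_force: 5.3
```

```bash
python3 -m crank '[[[0,0,-0.9,0],[0,0,-0.9,0],[0,0,-0.9,0],[0,0,-0.9,3],[0,0,0,0]]]' -1 | head -1
python3 -m crank '[[[0,0,-0.9,0],[0,0,-0.9,0],[0,0,-0.9,1],[0,0,-0.9,1],[0,0,0,1],[0,0,0,0.9],[0,0,0,0]]]' -1
python3 - <<'E'
from h import *
go((442,271.5,80),.182)
E
```

```text
clock: 10.52
eef_pos: [544.7, 180.3, 82.9]
tool_rot: [3.141, -0.001, 0.179]
force: [-0.2, 0.2, -0.5]
width: 85.7
gripper_force: 0.0
at [544.7 180.3  82.9] [ 3.141e+00 -1.000e-03  1.790e-01] now-axes units [-3.39 -4.32  0.12]
turn units -0.04 post-turn units [-3.38 -4.33  0.12] q7 -1.83out of range: a turn must lie within [-1, 1]
```

```bash
python3 -m crank '[[[-0.68,-0.86,0,0],[-0.68,-0.86,0,0],[-0.68,-0.86,0,0],[-0.68,-0.86,0,0],[-0.67,-0.88,0,0],[0,0,0.5,0],[0,0,0.5,0],[0,0,0,0],[0,0,0,0]]]' | head -3
python3 - <<'E'
from h import *
meas('separator',29,'pics/w2.png',1)
go((442,271.5,17.3),.182)
E
```

```text
clock: 11.27
eef_pos: [441.2, 270.8, 56.7]
tool_rot: [3.141, 0.002, 0.182]
separator (array([442.5, 271.4]), array([100.3,  66.2]), 10.1) 0.87 [225. 318.]
at [442.1 271.   57.6] [-3.142 -0.     0.181] now-axes units [-0.   -0.02  1.61]
turn units -0.01 post-turn units [-0.   -0.02  1.61] q7 -2.04
```

```bash
python3 -m crank '[[[0,-0.02,0.4,0],[0,0,0.4,0],[0,0,0.4,0],[0,0,0.4,0],[0,0,0,0],[0,0,0,0]]]'
python3 -m crank '[[[0,0,0,0],[0,0,0,0],[0,0,0,0],[0,0,0,0],[0,0,0,0],[0,0,0,0]]]' 1
python3 -m crank '[[[0,0,-0.4,0],[0,0,-0.6,0],[0,0,-0.8,0],[0,0,-0.8,0],[0,0,-0.8,0],[0,0,-0.8,0],[0,0,0,0]]]'
```

```text
clock: 11.87
eef_pos: [441.0, 271.2, 16.3]
tool_rot: [3.141, 0.002, 0.181]
force: [-0.5, -0.2, 0.9]
width: 85.2
gripper_force: 0.0
clock: 12.37
eef_pos: [441.8, 271.8, 18.1]
tool_rot: [-3.141, -0.001, 0.181]
force: [-2.1, -0.1, 6.3]
width: 63.6
gripper_force: 65.2
clock: 12.95
eef_pos: [443.8, 273.0, 126.4]
tool_rot: [-3.139, -0.007, 0.181]
force: [0.7, -0.1, -0.7]
width: 63.7
gripper_force: 66.2
```

Run:
```python
from h import *
d=ctrl.get_image('wrist');cv2.imwrite('pics/w3.png',d['img'][...,::-1])
for r in ctrl.trace('wrist','separator')[:1]: print(r['confidence'],r['position'])
go((516.5,-5.5,130),1.745)
```

```text
0.62 [243.8, 320.6]
at [442.1 272.  123.4] [-3.141e+00 -2.000e-03  1.810e-01] now-axes units [ 0.93 11.45 -0.26]
turn units -19.55 post-turn units [-11.45   1.01  -0.26] q7 -2.03
```

View pics/w3.png

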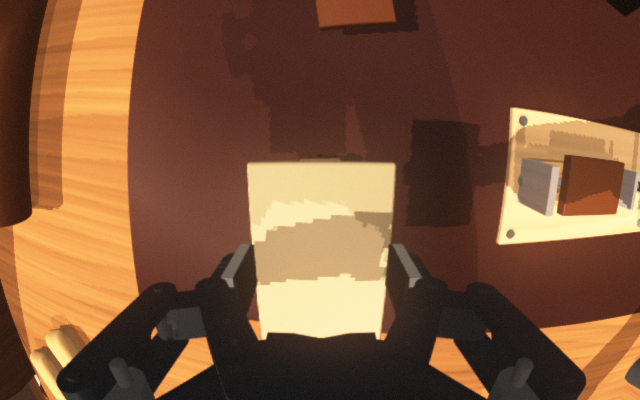

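The separator is held level and square between the tips. Next I turn it to the jig yaw and carry it over.

```bash
python3 -m crank '[[[0,0,0,-1],[0,0,0,-1],[0,0,0,-1],[0,0,0,-1],[0,0,0,-1],[0,0,0,-1],[0,0,0,-1],[0,0,0,-1],[0,0,0,-1],[0,0,0,-1],[0,0,0,-1],[0,0,0,-1]]]' | head -1
python3 -m crank '[[[0,0,0,-1],[0,0,0,-1],[0,0,0,-1],[0,0,0,-1],[0,0,0,-1],[0,0,0,-1],[0,0,0,-1],[0,0,0,-0.5],[0,0,0,0],[0,0,0,0]]]'
python3 - <<'E'
from h import *
meas('lower',42,None,1); d=ctrl.get_image('wrist')
for r in ctrl.trace('wrist','jig')[:1]: print(rect(d,r['mask'],8,True),r['confidence'])
go((516.5,-5.3,123),1.747)
E
```

```text
clock: 14.05
clock: 14.88
eef_pos: [441.1, 271.2, 121.5]
tool_rot: [-3.14, 0.0, 1.739]
force: [0.1, 0.1, -0.6]
width: 63.9
gripper_force: 66.2
at [441.5 271.6 122.1] [-3.141  0.     1.74 ] now-axes units [-11.42   1.09  -0.04]
turn units -0.08 post-turn units [-11.43   1.01  -0.04] q7 -0.91
```

```bash
python3 -m crank '[[[-0.88,0.08,0,-0.08],[-0.88,0.08,0,0],[-0.88,0.08,0,0],[-0.88,0.08,0,0],[-0.88,0.08,0,0],[-0.88,0.08,0,0],[-0.88,0.08,0,0],[-0.88,0.08,0,0],[-0.88,0.08,0,0],[-0.88,0.08,0,0],[-0.88,0.08,0,0],[-0.88,0.08,0,0]]]' | head -1
python3 -m crank '[[[-0.86,0.05,0,0],[0,0,0.9,0],[0,0,0.6,0],[0,0,0,0],[0,0,0,0]]]'
python3 - <<'E'
from h import *
d=ctrl.get_image('scene');cv2.imwrite('pics/s1.png',cv2.resize(d['img'][100:260,270:440,::-1],None,fx=3.5,fy=3.5,interpolation=2))
go((516.5,-5.3,40),1.747)
meas('separator',97,None,1)
d=ctrl.get_image('side')
for c in('scene','side'):
  d=ctrl.get_image(c)
  for r in ctrl.trace(c,'lower')[:1]: print(c,rect(d,r['mask'],42),r['confidence'])
E
```

```text
clock: 16.08
clock: 16.5
eef_pos: [515.9, -4.8, 84.5]
tool_rot: [-3.14, -0.0, 1.747]
force: [-0.6, 0.2, -0.3]
width: 63.3
gripper_force: 66.2
at [516.5  -4.5  85.2] [ 3.141 -0.     1.748] now-axes units [-0.03 -0.01  1.81]
turn units 0.01 post-turn units [-0.03 -0.01  1.81] q7 -0.43
separator (array([516.6,  -1.7]), array([95.8, 65.2]), -79.6) 0.83 [244. 321.]
scene (array([517.3,  -8.5]), array([101.4,  62.6]), -81.7) 0.88
side (array([515.8, -17.6]), array([108. ,  63.3]), -80.3) 0.83
```

View pics/s1.png

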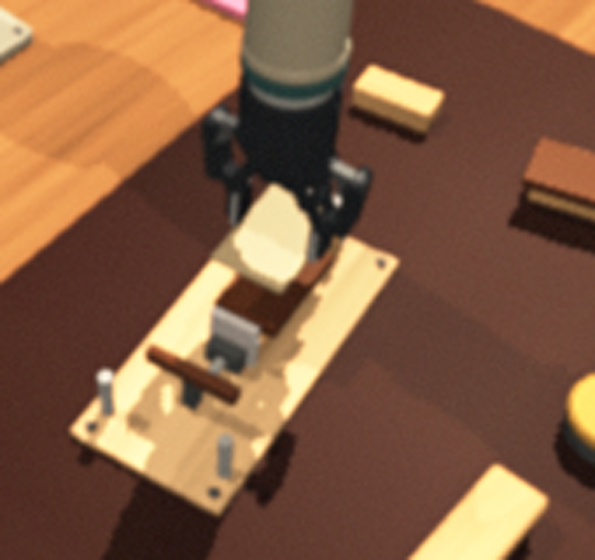

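The view shows the board held over the lower slab, in line with the jig and between fence and pusher. Next I lower it.

```bash
python3 -m crank '[[[-0.03,0,0.5,0],[0,0,0.5,0],[0,0,0.4,0],[0,0,0.2,0],[0,0,0,0]]]' | egrep 'eef|force:'
python3 -m crank '[[[0,0,0.16,0],[0,0,0,0],[0,0,0,0]]]' | egrep 'eef|force:'
python3 -m crank '[[[0,0,0.06,0],[0,0,0,0]]]' | egrep 'eef|force:'
python3 -m crank '[[[0,0,0.06,0],[0,0,0,0]]]' | egrep 'eef|force:'
```

```text
eef_pos: [515.8, -5.7, 43.9]
force: [-0.7, -0.0, -0.1]
gripper_force: 66.2
eef_pos: [516.8, -5.7, 41.0]
force: [-0.6, -0.2, -0.1]
gripper_force: 66.2
eef_pos: [516.7, -5.8, 39.5]
force: [0.4, 0.2, -0.2]
gripper_force: 66.2
eef_pos: [516.6, -5.8, 37.8]
force: [-0.1, -0.5, -0.9]
gripper_force: 66.2
```

```bash
python3 -m crank '[[[0,0,0.05,0],[0,0,0,0]]]' | egrep 'eef|force:'
python3 -m crank '[[[0,0,0.04,0],[0,0,0,0]]]' | egrep 'eef|force:'
```

```text
eef_pos: [516.5, -5.8, 36.5]
force: [0.5, -0.6, -0.6]
gripper_force: 66.2
eef_pos: [516.6, -5.8, 36.2]
force: [-2.1, 0.0, 6.1]
gripper_force: 66.9
```

```bash
python3 -m crank '[[[0,0,0,0],[0,0,0,0],[0,0,0,0],[0,0,0,0],[0,0,0,0],[0,0,0,0]]]' -1 | egrep 'eef|force:|width'
python3 -m crank '[[[0,0,-0.4,0],[0,0,-0.8,0],[0,0,-0.9,0],[0,0,-0.9,0],[0,0,-0.9,0],[0,0,-0.9,0],[0,0,-0.9,0],[0,0,0,0],[0,0,0,0]]]' | egrep 'eef|force:|width'
python3 - <<'E'
from h import *
meas('separator',47,'pics/w4.png',1);meas('separator',47,None,1);meas('lower',42,None,1);meas('upper',36)
go((633,282,180),.29)
E
```

```text
eef_pos: [516.5, -5.8, 35.5]
force: [0.3, -0.3, -0.1]
width: 85.5
gripper_force: 0.0
eef_pos: [517.3, -5.8, 179.7]
force: [-0.3, 0.3, -0.5]
width: 85.6
gripper_force: 0.0
separator (array([517.4,  -6. ]), array([101. ,  66.1]), -79.9) 0.83 [193. 320.]
separator (array([516.9,  -5.4]), array([99.5, 66.8]), -81.0) 0.62 [192. 323.]
lower (array([487.4,  40.5]), array([11.7,  0.9]), 9.6) 0.62 [136. 300.]
at [516.2  -5.7 177.4] [-3.14  -0.     1.747] now-axes units [10.51  6.62 -0.1 ]
turn units 18.22 post-turn units [ 7.77 -9.69 -0.1 ] q7 -0.32
```

View pics/w4.png

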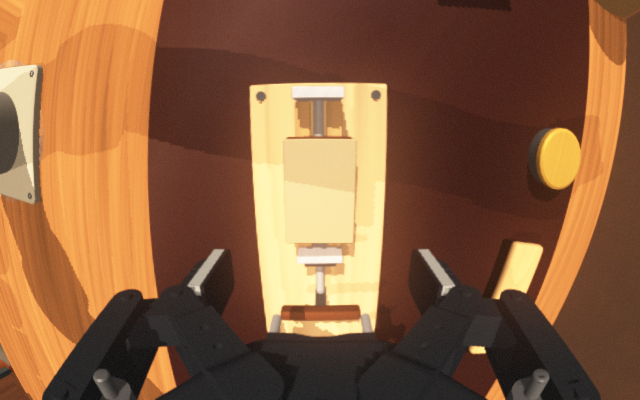

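The picture shows the board square on the lower slab, between fence (256,320) and pusher (92,318). Next I go to the upper slab.

```bash
python3 -m crank '[[[0.75,0.47,0,0],[0.75,0.47,0,0],[0.75,0.47,0,0],[0.75,0.47,0,0],[0.75,0.47,0,0],[0.75,0.47,0,0],[0.75,0.47,0,0],[0.75,0.47,0,0],[0.75,0.47,0,0],[0.75,0.47,0,0],[0.75,0.47,0,0],[0.75,0.47,0,0]]]' | head -1
python3 -m crank '[[[0.75,0.47,0,0],[0.75,0.47,0,0],[0,0,0,1],[0,0,0,1],[0,0,0,1],[0,0,0,1],[0,0,0,1],[0,0,0,1],[0,0,0,1],[0,0,0,1],[0,0,0,1],[0,0,0,1]]]' | head -1
python3 -m crank '[[[0,0,0.3,1],[0,0,0.5,1],[0,0,0.5,1],[0,0,0.5,1],[0,0,0.5,1],[0,0,0,1],[0,0,0,1],[0,0,0,1],[0,0,0,0.2],[0,0,0,0],[0,0,0,0]]]'
python3 - <<'E'
from h import *
meas('upper',36,'pics/w5.png',1);meas('upper',36,None,1)
go((633,282,25),.29)
E
```

```text
clock: 20.88
clock: 21.88
clock: 22.8
eef_pos: [632.2, 281.7, 120.3]
tool_rot: [3.142, 0.0, 0.293]
force: [0.9, -0.1, 0.2]
width: 85.2
gripper_force: 0.0
upper (array([638.6, 286.6]), array([99.7, 60.2]), 17.9) 0.63 [194. 316.]
upper (array([638.7, 286.5]), array([100.1,  60.1]), 17.4) 0.67 [196. 320.]
at [632.5 281.4 120.5] [-3.142  0.     0.292] now-axes units [ 0.03 -0.02  3.82]
turn units 0.02 post-turn units [ 0.03 -0.02  3.82] q7 -1.85
```

Run:
```python
from h import *
go((638.6,286.5,60),.307)
```

```text
at [632.5 281.4 120.5] [-3.142  0.     0.292] now-axes units [ 0.29 -0.12  2.42]
turn units -0.19 post-turn units [ 0.3  -0.12  2.42] q7 -1.85
```

```bash
python3 -m crank '[[[0.3,-0.12,0.4,-0.19],[0,0,0.7,0],[0,0,0.7,0],[0,0,0.6,0],[0,0,0,0],[0,0,0,0]]]' | head -2
python3 - <<'E'
from h import *
meas('upper',36,None,1);meas('upper',36,None,1)
go((638.6,286.5,22.8),.307)
E
```

```text
clock: 23.5
eef_pos: [638.2, 286.3, 59.2]
upper (array([638.1, 286.6]), array([101.2,  60. ]), 17.7) 0.88 [229. 322.]
upper (array([638.9, 286.9]), array([100.8,  60.1]), 18.0) 0.77 [227. 320.]
at [639.7 287.   61.8] [-3.141e+00 -2.000e-03  3.060e-01] now-axes units [-0.05  0.01  1.56]
turn units -0.01 post-turn units [-0.05  0.01  1.56] q7 -1.85
```

```bash
python3 -m crank '[[[0,0,0.4,0],[0,0,0.4,0],[0,0,0.4,0],[0,0,0.3,0],[0,0,0,0],[0,0,0,0],[0,0,0,0]]]' | egrep 'eef|force:|width'
python3 -m crank '[[[0,0,0,0]]]' | egrep 'eef|force:|width'
```

```text
eef_pos: [638.9, 286.6, 23.0]
force: [0.3, -1.0, 0.2]
width: 85.5
gripper_force: 0.0
eef_pos: [639.2, 286.8, 23.5]
force: [0.4, 0.4, -1.3]
width: 85.7
gripper_force: 0.0
```

```bash
python3 -m crank '[[[0,0,0,0],[0,0,0,0],[0,0,0,0],[0,0,0,0],[0,0,0,0],[0,0,0,0],[0,0,0,0]]]' 1 | egrep 'eef|force:|width'
python3 -m crank '[[[0,0,-0.4,0],[0,0,-0.6,0],[0,0,-0.8,0],[0,0,-0.8,0],[0,0,-0.8,0],[0,0,-0.8,0],[0,0,-0.4,0],[0,0,0,-1],[0,0,0,-1],[0,0,0,-1],[0,0,0,-1],[0,0,0,-1]]]' | egrep 'eef|force:|width'
python3 -m crank '[[[0,0,0,-1],[0,0,0,-1],[0,0,0,-1],[0,0,0,-1],[0,0,0,-1],[0,0,0,-1],[0,0,0,-1],[0,0,0,-1],[0,0,0,-1],[0,0,0,-1],[0,0,0,-1],[0,0,0,-1]]]'| egrep 'eef|force:|width'
python3 -m crank '[[[0,0,0,-1],[0,0,0,0],[0,0,0,0]]]'
python3 - <<'E'
from h import *
go((517,-5.6,130),1.747)
E
```

```text
eef_pos: [639.5, 286.9, 24.1]
force: [-0.2, -0.2, 6.5]
width: 58.1
gripper_force: 64.7
eef_pos: [638.5, 286.4, 138.4]
force: [0.1, 0.0, -1.2]
width: 58.0
gripper_force: 64.3
eef_pos: [638.7, 286.2, 138.3]
force: [0.1, -0.6, -1.1]
width: 58.2
gripper_force: 64.3
clock: 27.2
eef_pos: [638.7, 286.2, 138.1]
tool_rot: [-3.141, 0.0, 1.744]
force: [-0.0, -0.1, -0.7]
width: 57.9
gripper_force: 64.3
at [638.7 286.2 138.1] [-3.141  0.     1.744] now-axes units [-10.66  -6.81   0.33]
turn units -0.04 post-turn units [-10.64  -6.84   0.33] q7 -0.66
```

```bash
python3 -m crank '[[[-0.76,-0.49,0,0],[-0.76,-0.49,0,0],[-0.76,-0.49,0,0],[-0.76,-0.49,0,0],[-0.76,-0.49,0,0],[-0.76,-0.49,0,0],[-0.76,-0.49,0,0],[-0.76,-0.49,0,0],[-0.76,-0.49,0,0],[-0.76,-0.49,0,0],[-0.76,-0.49,0,0],[-0.76,-0.49,0,0]]]' | head -1
python3 -m crank '[[[-0.76,-0.49,0,0],[-0.76,-0.48,0,0],[0,0,0.6,0],[0,0,0.6,0],[0,0,0.6,0],[0,0,0.6,0],[0,0,0,0],[0,0,0,0]]]'
python3 - <<'E'
from h import *
go((516.8,-5.5,49),1.745)
meas('upper',90,'pics/w6.png',1)
E
```

```text
clock: 28.2
clock: 28.87
eef_pos: [516.3, -5.2, 78.0]
tool_rot: [-3.14, 0.0, 1.745]
force: [0.1, -0.4, -1.1]
width: 57.9
gripper_force: 64.4
at [516.3  -5.2  78. ] [-3.14   0.     1.745] now-axes units [-0.01  0.02  1.16]
turn units 0.0 post-turn units [-0.01  0.02  1.16] q7 -0.46
upper (array([516.2,  -1.8]), array([93.4, 59.5]), -80.1) 0.65 [244. 318.]
```

View pics/w6.png

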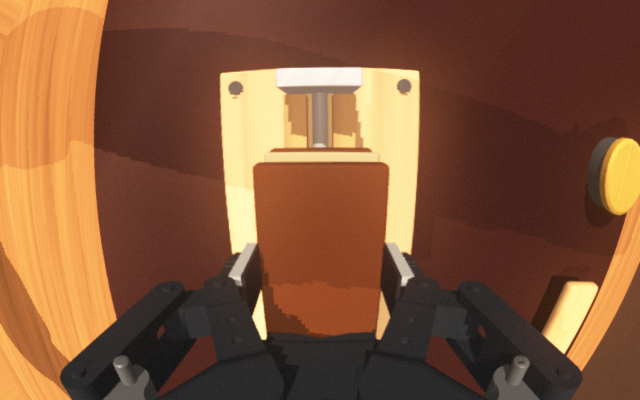

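The slab is held in line over the board: board edges at columns 263–380, slab edges at 254–388, both centred near 321.

```bash
python3 -m crank '[[[0,0.02,0.4,0],[0,0,0.4,0],[0,0,0.34,0],[0,0,0,0],[0,0,0,0]]]' | egrep 'eef|force:'
python3 -m crank '[[[0,0,0.05,0],[0,0,0,0]]]' | egrep 'eef|force:'
python3 -m crank '[[[0,0,0.04,0],[0,0,0,0]]]' | egrep 'eef|force:'
```

```text
eef_pos: [516.5, -5.1, 48.8]
force: [-0.4, -0.2, -0.9]
gripper_force: 64.5
eef_pos: [517.2, -5.1, 48.3]
force: [-0.9, 0.6, -1.4]
gripper_force: 64.5
eef_pos: [517.2, -5.2, 47.4]
force: [-0.5, -0.6, -0.4]
gripper_force: 64.5
```

```bash
python3 -m crank '[[[0,0,0.03,0],[0,0,0,0]]]' | egrep 'eef|force:'
python3 -m crank '[[[0,0,0.03,0],[0,0,0,0]]]' | egrep 'eef|force:'
```

```text
eef_pos: [517.3, -5.2, 47.0]
force: [-0.8, 0.1, 3.6]
gripper_force: 64.9
eef_pos: [517.3, -5.2, 47.0]
force: [-1.7, 0.2, 10.7]
gripper_force: 65.8
```

```bash
python3 -m crank '[[[0,0,0,0],[0,0,0,0],[0,0,0,0],[0,0,0,0],[0,0,0,0],[0,0,0,0]]]' -1 | egrep 'eef|force:|width'
python3 -m crank '[[[0,0,-0.4,0],[0,0,-0.8,0],[0,0,-0.9,0],[0,0,-0.9,0],[0,0,-0.9,0],[0,0,-0.9,0],[0,0,-0.9,0],[0,0,0,1],[0,0,0,1],[0,0,0,1],[0,0,0,1],[0,0,0,1]]]' | egrep 'eef|force:|width'
python3 - <<'E'
from h import *
meas('upper',59,None,1);meas('upper',59,None,1);meas('separator',47,None,1)
E
python3 -m crank '[[[0,0,0,1],[0,0,0,1],[0,0,0,1],[0,0,0,1],[0,0,0,1],[0,0,0,1],[0,0,0,1],[0,0,0,1],[0,0,0,1],[0,0,0,1],[0,0,0,1],[0,0,0,1]]]' 0.06 | head -1
python3 -m crank '[[[0,0,0,1],[0,0,0,1],[0,0,0,0.6],[0,0,0,0],[0,0,0,0]]]'
python3 - <<'E'
from h import *
d=ctrl.get_image('wrist');cv2.imwrite('pics/w7.png',d['img'][...,::-1])
for i in range(2):
  d=ctrl.get_image('wrist')
  for t,z in(('handle',52),('mark',52)):
    print(t,[(proj_plane(d,r['position'],z,True).round(1)[0].tolist(),np.round(r['position']).tolist(),round(r['confidence'],2)) for r in ctrl.place_of('wrist',t)])
meas('upper',59,None,1)
go((541,-135,120),.174)
E
```

```text
eef_pos: [517.1, -5.2, 45.7]
force: [0.4, -0.0, 0.6]
width: 85.3
gripper_force: 0.0
eef_pos: [516.9, -5.1, 189.1]
force: [0.1, -0.2, 0.1]
width: 85.5
gripper_force: 0.0
upper (array([250.6, 258. ]), array([95.7, 58.9]), 6.4) 0.7 [34. 53.]
upper (array([518.4,  -6.1]), array([100.7,  61.7]), -80.6) 0.81 [192. 321.]
separator (array([517.4,  -5.5]), array([99.6, 66.7]), -80.3) 0.93 [176. 350.]
clock: 32.85
clock: 33.27
eef_pos: [517.0, -5.0, 188.3]
tool_rot: [-3.141, 0.0, 0.181]
force: [0.3, -0.4, 0.1]
width: 40.4
gripper_force: 0.0
handle [([539.8, -131.2], [194.0, 451.0], 0.77)]
mark [([549.5, -173.7], [192.0, 488.0], 0.91)]
handle [([539.5, -134.7], [194.0, 454.0], 0.57)]
mark [([549.6, -173.0], [192.0, 487.0], 0.59)]
upper (array([288.1, 260.6]), array([77.1, 37.8]), -44.8) 0.81 [322. 100.]
at [517.1  -5.2 188.3] [-3.142 -0.     0.179] now-axes units [0.02 5.28 2.73]
turn units 0.06 post-turn units [0.04 5.28 2.73] q7 -1.57
```

View pics/w7.png

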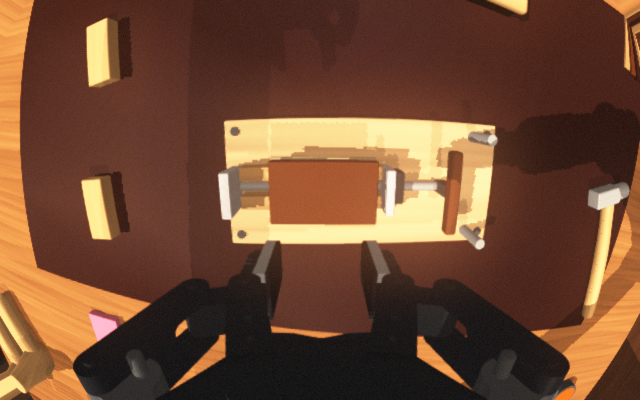

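The upper slab sits square on the stack at (192,323), the crossbar is at (193,453), and the posts are at (138,485) and (236,472).

```bash
python3 -m crank '[[[0,0.88,0.45,0],[0,0.88,0.45,0],[0,0.88,0.45,0],[0,0.88,0.45,0],[0,0.88,0.45,0],[0,0.85,0.45,0],[0,0,0,0],[0,0,0,0]]]' | head -3
python3 - <<'E'
from h import *
for i in range(2):
  d=ctrl.get_image('wrist')
  for t,z in(('handle',52),('mark',52)):
    print(t,[(proj_plane(d,r['position'],z,True).round(1)[0].tolist(),np.round(r['position']).tolist(),round(r['confidence'],2)) for r in ctrl.place_of('wrist',t)])
cv2.imwrite('pics/w8.png',d['img'][...,::-1])
# dark-brown crossbar by trace at z=60, and red-ish threshold
for t in('handle',):
  for r in ctrl.trace('wrist',t)[:1]: 
    m=r['mask'];print(rect(d,m,60,True),m.sum())
go((541,-135,36),.174)
E
```

```text
clock: 34.38
eef_pos: [539.8, -135.7, 120.0]
tool_rot: [-3.141, 0.001, 0.176]
handle [([540.5, -132.7], [214.0, 317.0], 0.62)]
mark [([548.4, -172.2], [213.0, 373.0], 0.89)]
handle [([540.7, -132.6], [215.0, 320.0], 0.87)]
mark [([549.5, -172.9], [213.0, 377.0], 0.61)]
(array([520.8, -24.5]), array([231.9,  84. ]), -79.1) 4056
at [ 540.7 -133.4  121.3] [ 3.142e+00 -1.000e-03  1.800e-01] now-axes units [0.   0.07 3.41]
turn units 0.07 post-turn units [0.   0.07 3.41] q7 -1.36
```

View pics/w8.png

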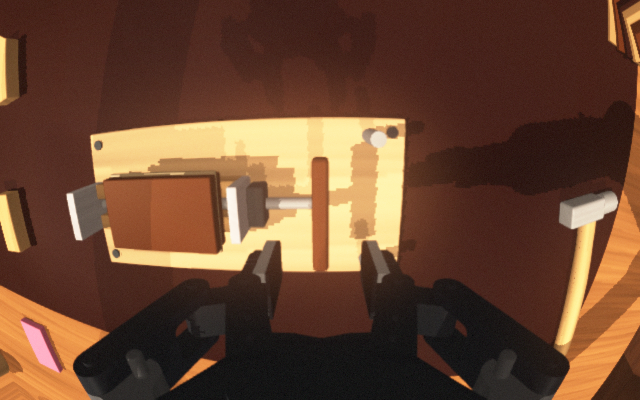

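```bash
python3 -m crank '[[[0,0,0.6,0],[0,0,0.6,0],[0,0,0.6,0],[0,0,0.6,0],[0,0,0.6,0],[0,0,0.4,0],[0,0,0,0],[0,0,0,0],[0,0,0,0]]]'
python3 -m crank '[[[0,0,0,0],[0,0,0,0],[0,0,0,0],[0,0,0,0],[0,0,0,0],[0,0,0,0]]]' 1
python3 - <<'E'
from h import *
go((549.2,-172.5,36),.174)
E
```

```text
clock: 35.48
eef_pos: [541.0, -134.3, 36.6]
tool_rot: [3.141, -0.001, 0.179]
force: [0.1, -0.2, 0.5]
width: 40.1
gripper_force: 0.0
clock: 35.98
eef_pos: [540.6, -132.4, 36.8]
tool_rot: [-3.14, -0.001, 0.18]
force: [-1.4, 5.7, 6.7]
width: 11.1
gripper_force: 58.6
at [ 540.6 -132.4   36.8] [-3.14e+00 -1.00e-03  1.80e-01] now-axes units [0.05 1.64 0.03]
turn units 0.08 post-turn units [0.06 1.64 0.03] q7 -1.4
```

```bash
python3 -m crank '[[[0,0.15,0,0],[0,0.2,0,0],[0,0.2,0,0],[0,0.2,0,0],[0,0.2,0,0],[0,0.2,0,0],[0,0.2,0,0],[0,0.15,0,0],[0,0.1,0,0],[0,0,0,0],[0,0,0,0]]]'
python3 - <<'E'
from h import *
go((547.6,-171.8,36),.174)
d=ctrl.get_image('wrist');cv2.imwrite('pics/w9.png',d['img'][...,::-1])
for c in('wrist','scene','side'):
 d=ctrl.get_image(c)
 for t,z in(('handle',52),('mark',52)):
  print(c,t,[(proj_plane(d,r['position'],z,c=='wrist').round(1)[0].tolist(),np.round(r['position']).tolist(),round(r['confidence'],2)) for r in ctrl.place_of(c,t)])
E
```

```text
clock: 36.9
eef_pos: [547.5, -168.8, 36.8]
tool_rot: [-3.137, -0.0, 0.182]
force: [-3.1, 10.0, 8.1]
width: 11.1
gripper_force: 59.1
at [ 547.5 -168.8   36.8] [-3.137 -0.     0.182] now-axes units [-0.02  0.12  0.03]
turn units 0.1 post-turn units [-0.02  0.12  0.03] q7 -1.34
wrist handle [([547.3, -168.2], [272.0, 319.0], 0.93)]
wrist mark [([547.9, -172.0], [272.0, 328.0], 0.93)]
scene handle [([513.3, -3.8], [176.0, 348.0], 0.74), ([549.6, -170.1], [217.0, 318.0], 0.53)]
scene mark [([548.5, -179.7], [219.0, 315.0], 0.91)]
side handle [([541.7, -170.4], [214.0, 331.0], 0.73)]
side mark [([558.3, -171.5], [213.0, 338.0], 0.62)]
```

View pics/w9.png

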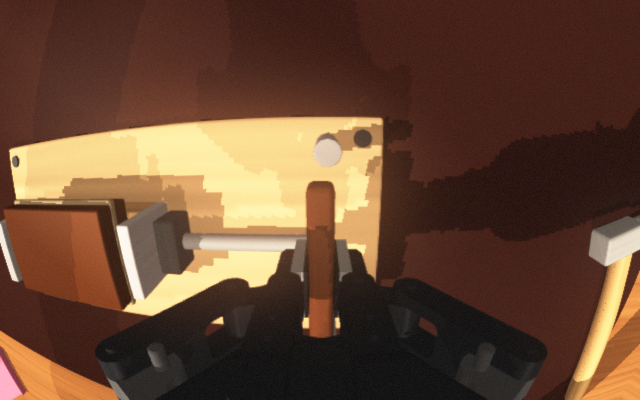

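The crossbar (col 320) is still about 3.5 mm short of the post (col 328). I pull the remainder.

```bash
python3 -m crank '[[[0,0.08,0,0],[0,0.07,0,0],[0,0,0,0],[0,0,0,0],[0,0,0,0]]]'
python3 - <<'E'
from h import *
for i in range(3):
 d=ctrl.get_image('wrist')
 for t,z in(('handle',52),('mark',52)):
  print(t,[(proj_plane(d,r['position'],z,True).round(1)[0].tolist(),np.round(r['position'],1).tolist()) for r in ctrl.place_of('wrist',t)[:1]])
for i in range(2):
  d=ctrl.get_image('wrist')
g=d['img'].astype(int);row=g[152];print('post bright cols',[np.flatnonzero((g[r,300:345].min(1)>110))[[0,-1]]+300 for r in(145,150,155)])
print('bar cols',[ (lambda c:(c[0]+300,c[-1]+300))(np.flatnonzero((g[r,300:345,0]-g[r,300:345,2]>30)&(g[r,300:345,1]<110))) for r in(200,215)])
print(ctrl.read_state()['eef_pos'])
a=d['img'][100:350,:420,::-1]; cv2.imwrite('pics/w10.png',cv2.resize(a,None,fx=1.9,fy=1.9,interpolation=2))
E
```

```text
clock: 37.82
eef_pos: [548.0, -171.8, 36.8]
tool_rot: [-3.136, -0.0, 0.182]
force: [-3.3, 10.6, 8.4]
width: 10.8
gripper_force: 59.1
handle [([548.6, -172.0], [270.3, 321.2])]
mark [([547.4, -172.7], [272.8, 322.3])]
handle [([549.1, -171.9], [269.4, 321.3])]
mark [([548.6, -174.1], [271.1, 325.8])]
handle [([547.3, -171.9], [272.8, 320.6])]
mark [([547.8, -171.9], [271.7, 320.7])]
post bright cols [array([300, 332]), array([300, 334]), array([300, 344])]
bar cols [(np.int64(307), np.int64(333)), (np.int64(307), np.int64(333))]
[ 547.98261712 -171.81360962   36.78005729]
```

View pics/w10.png

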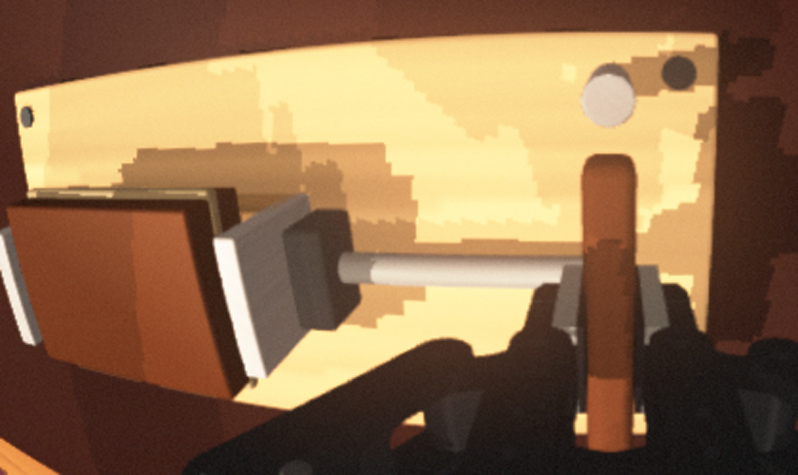

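The post (cols 582–635) and the crossbar (cols 582–635) line up, and the stack sits square between fence and pusher. I hand the job in.

```bash
python3 -c "
from cell import ctrl
print(ctrl.finish_job())"
```

```text
the job is handed in; nothing more can be done
None
```

I stacked the separator and the upper slab squarely in the jig and handed the job in at about 38 s, with the gripper still holding the crossbar in line with the mark posts; I never touched the tin, brush, hammer or pink slab.

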